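Put the rinsed parts cup on the warm-air dryer and start it

ROBOT

A 6-joint arm with a two-finger parallel gripper is mounted at the origin on a cart in front of the work surface, level with it; the furniture and walls round the work are solid. World frame = base frame: x ahead of the robot, y to its left, z up, the work surface at z = 0. Lengths are in mm, angles in rad, forces in N, time in s.
With the tool pointing down it reaches from about 275 to 975 mm from the base axis. Payload 8.4 kg.
Tool frame: the origin (TCP) lies on the mounting face of the last link; the fingertips stand 190 mm ahead of it and the grasp point (between the pads) lies 171 mm ahead of it; z points along the fingers, y is the line along which they close (so a half turn about z gives the same grasp; the last joint's range is limited). The gripper opens to 92 mm and grips with 3 to 60 N. Pads are 20 mm wide; open, the fingers measure 128 mm over their backs; the gripper's body (75 mm by 189 mm) begins 69 mm behind the grasp point.
Start: joints at [-1.252, 0.353, 1.633, -0, 1.155, -0.002], TCP at [197.078, -593.119, 404.683] pointing down, gripper open.
Joint ranges: [-2.63, 2.63], [-0.92, 2.1], [0.06, 2.66], [-1.3, 4.44], [0, 2.69], [-3.02, 3.02]. Speed limits (rad/s): [2.22, 2.22, 2.79, 3.14, 3.14, 3.14].

INTERFACE

Orientations are given as a unit quaternion [w, x, y, z].
In Python, from rig import arm, eyes, models gives the robot as it stands.
- The arm moves only by the tool carry_out, never from a script. Its argument "moves" is one flat list of numbers, 7 for each row, row after row: the turn, a rotation vector about the tool's x, y, z in rad, then the shift along the tool's x, y, z in cm, then the opening, from 0 (shut) to 1 (fully open). In form: [wx, wy, wz, dx, dy, dz, hand, wx, wy, wz, dx, dy, dz, hand, ...]. A call has 1 to 5 rows; each row shifts and turns the commanded pose from where the row before left it, along the tool's axes as they then stand; what a row does not reach is not made up. A row lasts 1/12 s, in which the tool goes at most 41.7 mm and 7.16 degrees, less where a joint would pass 70% of its speed; a pose out of reach is approached as far as the arm can. A call is refused whole if a number of a shift passes 4.17 or a number of a turn 0.125, either way. A call with a gripper value outside its range is refused whole. The fingers move at their own pace and stop on an object; the grip force is fixed at half the most. Time passes only in rows, so rows that do not move let the fingers close. It gives the time, the measured TCP pose, the force, the opening and the grip force at its end, in the units of the state.
- arm.get_state(): the state, without advancing time (a new reading comes with each control period).
- eyes.camera(name): name is "scene" or "top" or "wrist"; returns a dict with "pixels" (480x640x3 uint8, blue, green, red), "depth" (480x640 float32, mm along the optical axis (not along the pixel's ray), 0 where there is no reading), "K" (3x3 intrinsics, pixels), "origin" and "attitude" of the camera in the world. Camera axes: x right, y up, looking along -z (the intrinsics and any distortion apply to the point x, -y, -z); pixel columns grow to the right and rows downward; lengths in mm; the calibration is good to about 2 mm. The wrist camera is an equidistant fisheye: a pixel r from the principal point sees the ray r / f radians off the axis. A picture is of the moment at which its call begins.
- arm.hand_in(): hands the job in; it is judged then, once.
Trained networks look in a picture, given as the dict that the camera call returned (one of the last four; its "shot" number tells which), for a name from the list of things; names that differ only in an ending like _2 or _b are one class to them, and where a whole thing is asked for, a point or a joint stands for the part that bears it (a point fixed in the world has none). Each returns a list of dicts, best first, with "score" (0 to 1); they miss things now and then, are a little off and sometimes report something else, mostly with a low value. They report only what shows in the picture. A call takes as long as a camera call.
- models.look_for(label, picture): "extent" ([left, top, width, height] in pixels, round what is visible of it).
- models.trace(label, picture): "pixels" (480x640 bool, what is visible of it) and "extent" ([left, top, width, height] in pixels, round what is visible of it).
- models.spot_point(label, picture): "point" ([column, row] in pixels: a listed point, or the origin of a listed thing).
The state is a dict: "time": time; "qpos": joint angles; "joint_velocities": joint speeds; "joint_torque": joint torques, N m; "tcp_pos": TCP position; "tool_rot": TCP orientation; "contact_force": force on the tool from outside, world axes, zero at the start; "wrist_torque": the same for the moment, N m; "grip_width": finger opening in mm; "grip_force": force on a finger pad.
Only numpy, scipy, OpenCV 4.12 (cv2) and the standard library are available. Lean on these libraries where they do the work, as an engineer would, in place of code of your own. Each camera call takes 0.05 s, during which the arm holds its last target. There are 200 camera calls.

TASK

The steel cup used for washing reel parts has been rinsed and is draining on the wire rest. Put it upside down over the dryer's upright air tube, all the way down so that it hangs straight on the tube, and let go; then start the dryer by pressing its round push button gently but fully down and letting it spring back up. Do not press the button before the cup is on the tube, do not shove the dryer about, and leave the other things on the table where they are.

Things in the scene. Friction and masses are not known exactly. Their poses are not given: they have to be found in the camera images.
- cup: plain straight steel cup, no handle, 54 mm outside, 48 mm inside diameter, 80 mm tall, floor 4 mm thick, 0.11 kg. Origin: centre of the outer underside (closed end); z runs along its axis from closed end to mouth. At the start it lies on the wire rest, closed end raised and towards the robot, mouth pointing away from the robot and 20 degrees downward; it is empty.
- drain_rest: fixed wire rest, 5 mm steel wire: two rails 32 mm apart slope 20 degrees down along +x of the rest, with upturned ends that stop the cup's rim; 100 mm long, 37 mm wide, 55 mm high. The rails lie under the cup, within its width, so its flanks are free. Origin on the table under the middle; x points along the slope, away from the robot.
- dryer: grey air dryer, loose on rubber feet, 2.2 kg, 190x130 mm, housing 58 mm tall. Origin on the table under the air tube; x from its front to the battery at its back. The front panel (at -x, facing the robot) slopes 35 degrees: push button on its left (+y) half, timer dial with a rib (fixed, not used) on its right. Upright aluminium air tube, 40 mm diameter, chamfered top, flange 72 mm across.
- air_tube_top (a point): centre of the flat top of the dryer's air tube, 145 mm above the table and 83 mm above the flange at its foot; z up, x and y as the dryer's. A cup fully down rests with its floor on the tube's top: its origin is then 4 mm above this point, mouth downward, rim 7 mm above the flange.
- start_button_top (a point): centre of the top face of the round plain metal push button, 26 mm diameter, in a grey collar 42 mm across; moves with the button. z points out of the button, 35 degrees from vertical towards the dryer's front. The top face stands 10 mm proud of the collar at rest, 4 mm when fully down.
- start_button (a joint): travel of the push button along its own axis: 0 at rest (up), 0.006 m fully down against a hard stop. Spring: 1.5 N starts it moving, 5 N brings it fully down; it springs back when let go. Pushing the dryer or button with over 35 N would spoil it.
- oil_bottle: white and blue bottle of reel oil with a red nozzle, upright, 31 mm across, 95 mm tall; origin under its middle; a bystander
- blue_box: long narrow blue box with a lure in its open top, lying flat, 151x42x28 mm; origin under its middle, long side along its x; a bystander
- wood_case: small closed brown wooden case, 70x135x36 mm; origin under its middle; a bystander

How it is judged:
By the outcome, as a careful person would: the job done as asked, in the order asked, and still so for the second after the job is handed in, with the robot touching nothing.
It also fails if it takes over 51 s, if anything falls off the work surface, if the arm or the gripper's body presses on something with over 40 N, if the wrist force passes 120 N, or if a joint passes its speed limit or range.

## Working session

There is one attempt and no reset: what is moved stays moved. The work goes in short steps, Python scripts to look and compute and a tool call to move; the robot and the scene stay as the last step left them, time stands still between calls to the robot, and variables do not carry over. Pictures are saved under pics/ and viewed, at most 10 in all, crops included, and the job is handed in when it is done.

Besides the shell and the picture viewer there is one more tool, called after "Emit:" in YAML: its name, and indented under it one key for each argument. carry_out: Moves the arm, as the interface text tells. Its arguments: {"type":"object","properties":{"moves":{"type":"array","items":{"type":"number"}}},"required":["moves"]}

```bash
mkdir -p pics; cat > h.py <<'E'
import numpy as np, cv2
from scipy.spatial.transform import Rotation as R
from rig import arm, eyes, models
def rot(q): return R.from_quat([q[1],q[2],q[3],q[0]])
def world(p,uv,d):
    K=p["K"]; u,v=np.asarray(uv,float).T; d=np.asarray(d,float)
    c=np.stack([(u-K[0][2])/K[0][0]*d,-(v-K[1][2])/K[1][1]*d,-d],-1)
    return rot(p["attitude"]).apply(c)+np.asarray(p["origin"])
def cloud(p,m):
    v,u=np.nonzero(m&(p["depth"]>0)); return world(p,np.stack([u,v],-1),p["depth"][v,u])
E
python3 - <<'E'
from h import *
np.set_printoptions(precision=1,suppress=True)
ims=[]
for n in ["scene","top"]:
    p=eyes.camera(n); ims.append(p["pixels"]); print(n,p["origin"],p["attitude"],p["K"][0][0],{k for k in p})
    for l in ["cup","drain_rest","dryer","oil_bottle","blue_box","wood_case"]:
        t=models.trace(l,p)
        if t:
            c=cloud(p,t[0]["pixels"]); print(l,t[0]["score"],t[0]["extent"],np.percentile(c,[2,50,98],axis=0).round(0).tolist())
    for l in ["air_tube_top","start_button_top","cup"]:
        s=models.spot_point(l,p)
        for q in s[:1]:
            u,v=map(int,q["point"]); print(l,q["score"],q["point"],world(p,[q["point"]],[p["depth"][v,u]]))
    cv2.imwrite(f"pics/{n}.png",p["pixels"])
print(arm.get_state())
E
```

```text
scene [ 88. 799. 749.] [-0.2 -0.1  0.5  0.9] 525.823721481086 {'K', 'origin', 'shot', 'pixels', 'depth', 'attitude'}
cup 0.64 [348.5, 195.8, 35.5, 24.8] [[504.0, -331.0, 23.0], [540.0, -296.0, 66.0], [589.0, -283.0, 90.0]]
drain_rest 0.54 [353.4, 213.1, 39.8, 24.1] [[480.0, -338.0, -2.0], [491.0, -307.0, 4.0], [582.0, -286.0, 53.0]]
dryer 0.59 [251.9, 240.6, 89.2, 85.8] [[489.0, -34.0, 9.0], [562.0, 39.0, 54.0], [672.0, 101.0, 143.0]]
oil_bottle 0.67 [305.6, 226.5, 16.8, 31.7] [[593.0, -157.0, 0.0], [604.0, -129.0, 40.0], [622.0, -121.0, 84.0]]
blue_box 0.89 [332.1, 250.7, 71.5, 27.9] [[400.0, -191.0, -2.0], [469.0, -144.0, 11.0], [547.0, -124.0, 28.0]]
wood_case 0.38 [250.4, 241.8, 88.9, 81.7] [[489.0, -27.0, 12.0], [561.0, 39.0, 54.0], [665.0, 100.0, 143.0]]
air_tube_top 0.77 [289.2, 241.4] [[581.9  18.8 144.6]]
start_button_top 0.65 [306.8, 296.5] [[519.1  64.6  52.4]]
cup 0.58 [379.5, 207.6] [[ 510.6 -314.9   69.9]]
top [ 326.3  -72.1 1310.1] [ 0.7  0.1 -0.1 -0.7] 605.4447418007888 {'K', 'origin', 'shot', 'pixels', 'depth', 'attitude'}
cup 0.77 [425.3, 237.6, 23.8, 45.5] [[507.0,
[... 432 characters left out ...]
[[404.0, -171.0, -3.0], [479.0, -149.0, 6.0], [551.0, -128.0, 32.0]]
wood_case 0.95 [169.1, 171.9, 66.4, 40.2] [[648.0, 130.0, 3.0], [682.0, 194.0, 36.0], [722.0, 260.0, 42.0]]
air_tube_top 0.8 [279.0, 228.1] [[582.2  13.1 148.7]]
cup 0.63 [437.8, 274.7] [[ 513.7 -312.7   78.6]]
{'time': 1.0, 'qpos': array([-1.3,  0.4,  1.6,  0. ,  1.2, -0. ]), 'joint_velocities': array([-0.,  0.,  0., -0., -0.,  0.]), 'joint_torque': array([  0. , -59.4, -33.5,   0.1,   0. ,  -0. ]), 'tcp_pos': array([ 197.1, -593.1,  404.7]), 'tool_rot': array([-0. ,  1. ,  0.2,  0. ]), 'contact_force': array([ 0.1, -0.4, -0.8]), 'wrist_torque': array([-0.1,  0. , -0. ]), 'grip_force': 0.0, 'grip_width': 91.89093014921457}
```

View pics/scene.png

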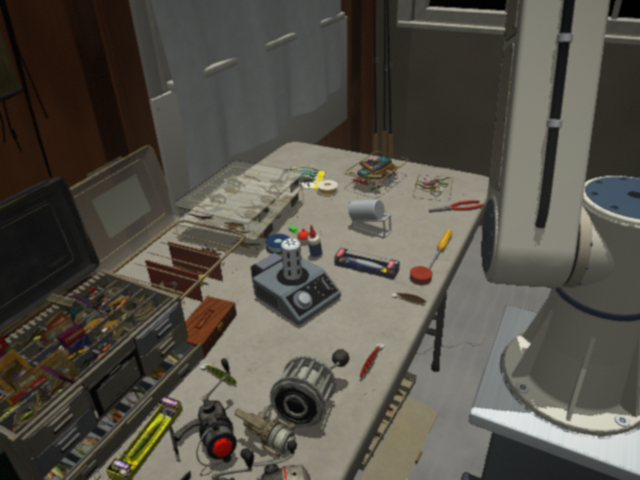

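View pics/top.png

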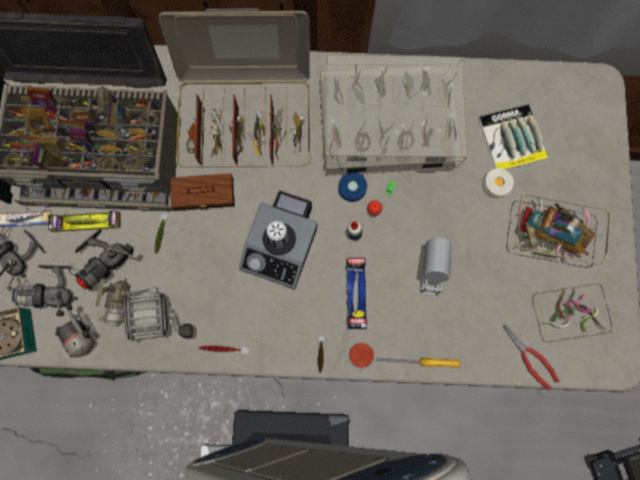

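The scene view shows the cup at about (367,208) and the dryer at (297,285), with the tube top at (290,243) and the button at (305,297). In the top view the cup is at (437,258), closed end towards the robot. The tube is at (279,228), the button at (257,262), and the dryer is yawed about -20°. Next I'll fit both precisely.

```bash
python3 - <<'E'
from h import *
from scipy.optimize import least_squares
np.set_printoptions(precision=2,suppress=True)
cs=[];D=[]
for n in ["scene","top"]:
    p=eyes.camera(n); c=cloud(p,cv2.erode(models.trace("cup",p)[0]["pixels"].astype(np.uint8),np.ones((3,3)))>0)
    c=c[(c[:,2]>40)]; cs.append(c)
    D.append((p,cloud(p,models.trace("dryer",p)[0]["pixels"])))
t=np.radians(20)
def ax(y): return np.array([np.cos(t)*np.cos(y),np.cos(t)*np.sin(y),-np.sin(t)])
def res(x,c):
    d=c-np.array([545,x[0],x[1]]); a=ax(x[2]); return np.linalg.norm(d-np.outer(d@a,a),axis=1)-27
for c in cs+[np.vstack(cs)]:
    s=least_squares(res,[-312,60,0],args=(c,),loss="soft_l1",f_scale=2); a=ax(s.x[2])
    k=(c-np.array([545,s.x[0],s.x[1]]))@a
    print(len(c),s.x,np.abs(s.fun).mean(),"along",np.percentile(k,[0,2,98,100]))
for p,c in D:
    tb=c[(c[:,2]>138)&(c[:,2]<152)]; print("tube",len(tb),tb.min(0),tb.max(0),np.median(tb,axis=0))
    h=c[(c[:,2]>50)&(c[:,2]<64)]; print("house",len(h),cv2.minAreaRect(h[:,:2].astype(np.float32)))
p=D[0][0]; m=models.trace("start_button_top",p); print([ (q["score"],q["extent"]) for q in m[:2]])
E
```

```text
498 [-315.17   55.28   -0.08] 3.835601361038649 along [-41.26 -39.59  32.82  41.26]
1001 [-315.46   56.71   -0.1 ] 3.361047056685213 along [-38.59 -37.21  40.28  46.77]
1499 [-315.52   56.5    -0.09] 3.544283412291744 along [-41.05 -38.21  39.96  46.75]
tube 171 [558.49   4.11 138.24] [596.56  42.1  147.04] [575.34  25.84 143.63]
house 1914 ((589.5648803710938, 18.10614013671875), (130.89291381835938, 175.14517211914062), 72.52404022216797)
tube 301 [559.94  -0.24 138.01] [600.1   37.68 150.41] [579.17  18.91 144.69]
house 3268 ((593.2569580078125, 15.324851989746094), (130.88771057128906, 177.1314239501953), 72.4649887084961)
[(0.58, [352.6, 211.9, 41.1, 23.2])]
```

Emit:
carry_out:
  moves: [0, 0, 0, 4, 0, 0, 1, 0, 0, 0, 4, 0, 0, 1, 0, 0, 0, 4, 0, 0, 1]

```text
time: 1.6
tcp_pos: [311.6, -555.0, 404.8]
tool_rot: [0.0, 0.987, 0.159, 0.0]
contact_force: [0.1, -0.9, -0.4]
grip_width: 91.8
grip_force: 0.0
```

```bash
cat >> h.py <<'E'
def tool(yaw,beta,roll=0):
    "tool z heading yaw, beta below horizontal (rad); y horizontal"
    z=np.array([np.cos(beta)*np.cos(yaw),np.cos(beta)*np.sin(yaw),-np.sin(beta)])
    x=np.array([np.sin(beta)*np.cos(yaw),np.sin(beta)*np.sin(yaw),np.cos(beta)])
    return R.from_matrix(np.stack([x,np.cross(z,x),z],1))*R.from_euler("z",roll)
def plan(G,Rt,hand,off=171,maxs=39,maxr=.118):
    "rows to bring grasp point to G with attitude Rt"
    s=arm.get_state(); R0=rot(s["tool_rot"]); p0=np.array(s["tcp_pos"])
    P=np.asarray(G,float)-off*Rt.apply([0,0,1]); d=P-p0; w=(R0.inv()*Rt).as_rotvec()
    n=int(np.ceil(max(np.linalg.norm(d)/maxs,np.linalg.norm(w)/maxr,1)))
    print("TCP target",P.round(0),"w",w.round(3),"n",n,"q",np.round(s["qpos"],3),"f",np.round(s["contact_force"],1))
    for i in range(n):
        Ri=R0*R.from_rotvec(w*i/n); print((w/n).round(3).tolist(),(Ri.inv().apply(d/n)/10).round(2).tolist(),hand)
E
python3 - <<'E'
from h import *
s=arm.get_state(); print(s["qpos"].round(4),s["tcp_pos"])
b=np.radians(60); Rt=tool(-.09,b); G=np.array([530,-314,62])
plan(G-80*Rt.apply([0,0,1]),Rt,1)
E
```

```text
[-1.0615  0.3706  1.6073  0.      1.1634  0.1904] [ 311.63513083 -555.02026161  404.81395836]
TCP target [ 405. -303.  279.] w [-0.107  0.516  0.399] n 8 q [-1.062  0.371  1.607  0.     1.163  0.19 ] f [ 0.1 -0.9 -0.4]
[-0.013, 0.065, 0.05] [2.1, -2.63, 1.57] 1
[-0.013, 0.065, 0.05] [1.86, -2.75, 1.66] 1
[-0.013, 0.065, 0.05] [1.61, -2.86, 1.73] 1
[-0.013, 0.065, 0.05] [1.35, -2.96, 1.79] 1
[-0.013, 0.065, 0.05] [1.08, -3.04, 1.83] 1
[-0.013, 0.065, 0.05] [0.81, -3.11, 1.85] 1
[-0.013, 0.065, 0.05] [0.53, -3.17, 1.85] 1
[-0.013, 0.065, 0.05] [0.26, -3.22, 1.83] 1
```

Emit:
carry_out:
  moves: [-0.013, 0.065, 0.05, 2.1, -2.6, 1.6, 1, -0.013, 0.065, 0.05, 1.9, -2.75, 1.65, 1, -0.013, 0.065, 0.05, 1.6, -2.9, 1.7, 1, -0.013, 0.065, 0.05, 1.35, -3, 1.8, 1]

```text
time: 1.93
tcp_pos: [358.2, -426.9, 341.7]
tool_rot: [0.005, 0.989, 0.058, 0.133]
contact_force: [0.6, 0.4, 0.2]
grip_width: 92.0
grip_force: 0.0
```

```bash
python3 - <<'E'
from h import *
s=arm.get_state(); print(s["time"],s["qpos"].round(4),s["tcp_pos"],s["tool_rot"])
b=np.radians(60); Rt=tool(-.09,b); G=np.array([530,-314,62])
plan(G-80*Rt.apply([0,0,1]),Rt,1)
E
```

```text
1.9333 [-0.9414  0.2875  1.9005  0.301   0.8209  0.3214] [ 358.16834445 -426.89557371  341.72192923] [0.0050778  0.98937147 0.0577772  0.13334206]
TCP target [ 405. -303.  279.] w [-0.055  0.254  0.198] n 4 q [-0.941  0.287  1.901  0.301  0.821  0.321] f [0.6 0.4 0.2]
[-0.014, 0.063, 0.049] [1.07, -2.99, 1.83] 1
[-0.014, 0.063, 0.049] [0.8, -3.06, 1.85] 1
[-0.014, 0.063, 0.049] [0.53, -3.12, 1.85] 1
[-0.014, 0.063, 0.049] [0.26, -3.17, 1.83] 1
```

```bash
cat > kin.py <<'E'
from h import *
from scipy.optimize import least_squares
Rz=lambda a:R.from_euler("z",a); Ry=lambda a:R.from_euler("y",a)
def fk(q,k):
    a1,h,L1,L2,e,d=k
    A=Rz(q[0]); p=np.array([0,0,h])+A.apply([a1,0,0]); A=A*Ry(q[1]); p=p+A.apply([0,0,L1])
    A=A*Ry(q[2]); p=p+A.apply([e,0,L2]); A=A*Rz(q[3])*Ry(q[4]); p=p+A.apply([0,0,d]); return p,A*Rz(q[5])
obs=[([-1.252,0.353,1.633,0,1.155,-.002],[197.078,-593.119,404.683]),
([-1.0615,.3706,1.6073,0,1.1634,.1904],[311.635,-555.02,404.814]),
([-.9414,.2875,1.9005,.301,.8209,.3214],[358.168,-426.896,341.722])]
def fit():
    f=lambda k:np.concatenate([fk(q,k)[0]-p for q,p in obs]+[[k[0]*.003,k[4]*.003,(k[2]-450)*.0003,(k[3]-450)*.0003,(k[5]-100)*.001]])
    s=least_squares(f,[0,300,450,450,0,100]); return s.x,s.fun
LO=np.array([-2.63,-.92,.06,-1.3,0,-3.02]);HI=np.array([2.63,2.1,2.66,4.44,2.69,3.02])
def ik(k,P,Rt,q0,tot=False):
    def f(q):
        p,A=fk(q,k); return np.r_[(p-P)/100,(A.inv()*Rt).as_rotvec()]
    s=least_squares(f,np.clip(q0,LO+.01,HI-.01),bounds=(LO,HI)); return s.x,np.abs(s.fun).max()
E
python3 - <<'E'
from kin import *
np.set_printoptions(precision=2,suppress=True)
k,f=fit(); print(k,f)
for q,p in obs: print(fk(q,k)[1].as_matrix()[:,0])
G=np.array([530,-314,62])
for bd in (50,60,65,70):
  Rt=tool(-.09,np.radians(bd))
  for q0 in (obs[2][0],[-.6,.3,2.,3.1,.5,-3]): print(bd,"grasp",ik(k,G-171*Rt.apply([0,0,1]),Rt,q0))
  for yaw in (-.3,0.03):
    Rt=tool(yaw,np.radians(bd+70)); print("   place",yaw,ik(k,np.array([579,20,149-25])-171*Rt.apply([0,0,1]),Rt,[0,.5,1.6,0,1.5,0]))
E
```

```text
[ -4.26 297.25 574.48 496.96  59.87 176.27] [-1.18 -0.42  0.11 -1.31 -0.69 -0.1   0.   -0.   -0.01 -0.01  0.18  0.04
  0.01  0.08]
[-0.32  0.95 -0.  ]
[-0.31  0.95 -0.  ]
[-0.11  0.99 -0.03]
50 grasp (array([-0.76,  0.49,  2.21,  1.88,  0.43,  0.68]), np.float64(5.8599880503606984e-12))
50 grasp (array([-0.76,  0.49,  2.21,  1.88,  0.43,  0.68]), np.float64(2.2737367544323206e-15))
   place -0.3 (array([-0.04,  0.68,  1.45,  0.13,  1.51, -2.92]), np.float64(7.953592062737158e-09))
   place 0.03 (array([0.03, 0.69, 1.44, 0.03, 1.53, 3.02]), np.float64(0.1166253432336897))
60 grasp (array([-0.7 ,  0.45,  2.12,  1.17,  0.31,  1.45]), np.float64(7.890823411349501e-16))
60 grasp (array([-0.7 ,  0.45,  2.12,  1.17,  0.31,  1.45]), np.float64(1.5347723092418165e-14))
   place -0.3 (array([-0.06,  0.79,  1.34,  0.16,  1.7 , -2.93]), np.float64(4.08594839490517e-08))
   place 0.03 (array([0.03, 0.8 , 1.31, 0.  , 1.73, 3.02]), np.float64(0.12285735954999548))
65 grasp (array([-0.66,  0.45,  2.07,  0.76,  0.34,  1.88]), np.float64(4.149569576838985e-14))
65 grasp (array([-0.66,  0.45,  2.07,  0.76,  0.34,  1.88]), np.float64(2.2737367544323206e-15))
   place -0.3 (array([-0.06,  0.84,  1.28,  0.17,  1.79, -2.94]), np.float64(5.2776816472643886e-08))
   place 0.03 (array([ 0.03,  0.85,  1.25, -0.01,  1.82,  3.02]), np.float64(0.1224826360154459))
70 grasp (array([-0.63,  0.45,  2.01,  0.46,  0.41,  2.2 ]), np.float64(7.628955245309044e-12))
70 grasp (array([-0.58,  0.45,  2.12,  3.87,  0.  , -1.17]), np.float64(0.2594021204102009))
   place -0.3 (array([-0.07,  0.89,  1.23,  0.18,  1.88, -2.94]), np.float64(4.9503675589313e-08))
   place 0.03 (array([ 0.04,  0.91,  1.2 , -0.02,  1.91,  3.02]), np.float64(0.11983127477904329))
```

```bash
sed -i 's/return p,A\*Rz(q\[5\])/return p,A*Rz(q[5]+np.pi\/2)/' kin.py
python3 - <<'E'
from kin import *
np.set_printoptions(precision=2,suppress=True)
k,f=fit()
G=np.array([530,-314,62])
for bd in (60,65):
  Rt=tool(-.09,np.radians(bd)); z=Rt.apply([0,0,1])
  q=np.array(arm.get_state()["qpos"])
  for b in (80,40,0): q,e=ik(k,G-(171+b)*z,Rt,q); print(bd,"grasp",b,q,e)
  for G2,yaw,b2 in ((G+[0,0,100],-.09,bd),([550,-200,230],-.05,bd+35),([579,20,215],0,bd+70),([579,20,124],0,bd+70),([579,20,124],.6,bd+70),([579,20,124],-.6,bd+70)):
    Rt=tool(yaw,np.radians(b2)); r=ik(k,G2-171*Rt.apply([0,0,1]),Rt,q); print("   place",b2,yaw,*r)
    if yaw>-.5 and yaw<.5: q=r[0]
for yaw,bd in ((-.305,55),(-.305,70),(0,70)):
    Rt=tool(yaw,np.radians(bd)); print("btn",bd,ik(k,np.array([519,64,52])-190*Rt.apply([0,0,1]),Rt,[.1,.4,1.9,0,.6,.0]))
E
```

```text
60 grasp 80 [-0.75  0.28  2.15  0.86  0.41  0.16] 5.7583520174375734e-11
60 grasp 40 [-0.72  0.37  2.14  1.    0.36  0.03] 7.526068657170981e-13
60 grasp 0 [-0.7   0.45  2.12  1.17  0.31 -0.12] 5.1159076974727215e-14
   place 60 -0.09 [-0.7   0.27  2.07  0.7   0.46  0.38] 8.398615136684384e-12
   place 95 -0.05 [-0.33  0.34  1.66 -0.03  1.22  1.3 ] 2.2135333668826026e-10
   place 130 0 [0.02 0.71 1.27 0.02 1.86 1.59] 3.1308289294429414e-14
   place 130 0 [0.02 0.8  1.31 0.02 1.73 1.59] 5.866240826435387e-13
   place 130 0.6 [ 0.19  0.76  1.38 -0.26  1.65  1.23] 2.2737367544323206e-15
   place 130 -0.6 [-0.14  0.76  1.4   0.29  1.63  1.95] 1.1368683772161603e-15
65 grasp 80 [-0.7   0.29  2.09  0.57  0.47  0.48] 3.3196449061856365e-13
65 grasp 40 [-0.68  0.37  2.08  0.65  0.4   0.41] 1.0231815394945443e-12
65 grasp 0 [-0.66  0.45  2.07  0.76  0.34  0.31] 1.2184386832814197e-12
   place 65 -0.09 [-0.66  0.28  2.01  0.47  0.53  0.62] 5.684341886080802e-15
   place 100 -0.05 [-0.32  0.39  1.6  -0.05  1.32  1.32] 7.551923902849795e-13
   place 135 0 [0.02 0.76 1.22 0.02 1.95 1.59] 1.376676550535194e-13
   place 135 0 [0.02 0.85 1.25 0.02 1.82 1.59] 2.4855673075308005e-12
   place 135 0.6 [ 0.2   0.82  1.33 -0.28  1.73  1.23] 1.4210854715202005e-15
   place 135 -0.6 [-0.15  0.81  1.35  0.32  1.71  1.94] 6.8212102632969615e-15
btn 55 (array([0.22, 0.33, 2.35, 0.28, 0.  , 1.75]), np.float64(0.22520100186572597))
btn 70 (array([ 0.25,  0.33,  2.21, -0.56,  0.35,  2.63]), np.float64(1.7129119737196996e-09))
btn 70 (array([ 0.16,  0.32,  2.24, -0.23,  0.25,  1.94]), np.float64(2.7853275241795927e-14))
```

Emit:
carry_out:
  moves: [-0.014, 0.063, 0.049, 1.1, -3, 1.8, 1, -0.014, 0.063, 0.049, 0.8, -3.05, 1.85, 1, -0.014, 0.063, 0.049, 0.5, -3.1, 1.85, 1, -0.014, 0.063, 0.049, 0.25, -3.2, 1.8, 1, 0, 0, 0, 0, 0, 0, 1]

```text
time: 2.35
tcp_pos: [402.1, -302.0, 278.7]
tool_rot: [0.008, 0.966, -0.041, 0.254]
contact_force: [-0.6, 1.1, -1.0]
grip_width: 91.7
grip_force: 0.0
```

```bash
python3 - <<'E'
from h import *
p=eyes.camera("wrist"); cv2.imwrite("pics/w1.png",p["pixels"]); print(p["K"],p["origin"],p["attitude"])
for l in ("cup","drain_rest"):
    for q in models.spot_point(l,p)[:1]: print(l,q)
    for q in models.trace(l,p)[:1]: print(q["score"],q["extent"])
b=np.radians(60); Rt=tool(-.09,b); G=np.array([530,-314,62])
s=arm.get_state(); print(s["tcp_pos"],s["tool_rot"],s["time"])
plan(G,Rt,1)
E
```

```text
[[371.64829954   0.         318.26719542]
 [  0.         371.64829954 239.94238871]
 [  0.           0.           1.        ]] [ 469.08537432 -307.95554891  293.70279152] [-0.67062642 -0.09352089  0.09794111  0.72932955]
cup {'point': [318.5, 275.5], 'score': 0.77}
0.69 [292.3, 290.9, 56.2, 39.0]
[ 403.22482098 -308.2846406   282.34368979] [ 0.01264842  0.96628695 -0.03765951  0.25438416] 2.6
TCP target [ 445. -306.  210.] w [-0.001  0.009  0.012] n 3 q [-0.758  0.281  2.141  0.823  0.43   0.182] f [-0.5 -0.2  0.2]
[-0.0, 0.003, 0.004] [0.01, -0.19, 2.77] 1
[-0.0, 0.003, 0.004] [0.0, -0.19, 2.77] 1
[-0.0, 0.003, 0.004] [-0.0, -0.19, 2.77] 1
```

View pics/w1.png

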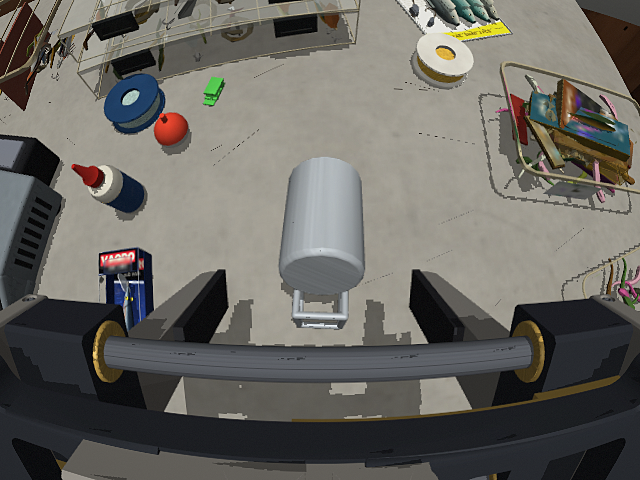

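The wrist view shows the cup centred between the fingers, at about column 321 with the fingers at 220 and 420, and its axis in line with the tool. I'll advance and grip.

Emit:
carry_out:
  moves: [0, 0, 0, 0, 0, 2.7, 1, 0, 0, 0, 0, 0, 2.7, 1, 0, 0, 0, 0, -0.2, 2.7, 1, 0, 0, 0, 0, 0, 0, 1, 0, 0, 0, 0, 0, 0, 0.5]

```text
time: 3.02
tcp_pos: [442.7, -309.0, 210.4]
tool_rot: [0.011, 0.967, -0.038, 0.254]
contact_force: [-0.5, 1.2, 0.0]
grip_width: 86.9
grip_force: 0.0
```

Emit:
carry_out:
  moves: [0, 0, 0, 0, 0, 0, 0.3, 0, 0, 0, 0, 0, 0, 0.3, 0, 0, 0, 0, 0, 0, 0.2, 0, 0, 0, 0, 0, 0, 0.2, 0, 0, 0, 0, 0, 0, 0.2]

```text
time: 3.43
tcp_pos: [442.6, -307.4, 211.8]
tool_rot: [0.01, 0.966, -0.038, 0.255]
contact_force: [-1.2, 3.8, 10.5]
grip_width: 54.7
grip_force: 30.0
```

```bash
python3 - <<'E'
from h import *
p=eyes.camera("wrist"); cv2.imwrite("pics/w2.png",p["pixels"][150:450,120:520])
s=arm.get_state(); print(s)
E
```

```text
{'time': 3.4833, 'qpos': array([-0.69996898,  0.45136509,  2.11257562,  1.1200687 ,  0.32414378,
       -0.08530148]), 'joint_velocities': array([ 0.00255673, -0.00117613,  0.00015296,  0.00041382, -0.00459018,
        0.00010134]), 'joint_torque': array([ -3.04521874, -47.89764762, -20.64664543,   0.52085772,
        -2.02689596,  -0.16859824]), 'tcp_pos': array([ 442.70745871, -307.44569738,  211.89397428]), 'tool_rot': array([ 0.01034708,  0.96618194, -0.0378658 ,  0.25485598]), 'contact_force': array([-1.62681756,  7.59466895,  8.98648795]), 'wrist_torque': array([ 1.09866767, -0.19767577,  0.377531  ]), 'grip_force': 29.91452269954607, 'grip_width': 54.369252638519555}
```

View pics/w2.png

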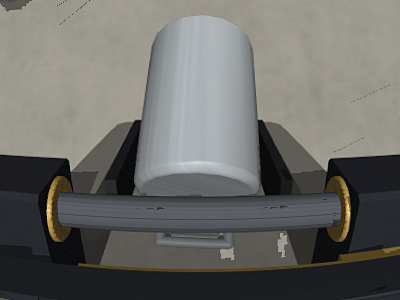

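Gripped at 54.4 mm with 30 N. Now lift and plan the swing.

Emit:
carry_out:
  moves: [0, 0, 0, 1, 0, -1.73, 0.2, 0, 0, 0, 1.5, 0, -2.6, 0.2, 0, 0, 0, 1.5, 0, -2.6, 0.2, 0, 0, 0, 1.5, 0, -2.6, 0.2]

```text
time: 3.82
tcp_pos: [443.1, -307.8, 322.2]
tool_rot: [0.012, 0.967, -0.039, 0.253]
contact_force: [1.3, -0.3, -0.5]
grip_width: 54.1
grip_force: 29.9
```

```bash
cat >> h.py <<'E'
# cup pose in tool at grasp time (from fit)
_R=rot([0.01034708,0.96618194,-0.0378658,0.25485598]); _p=np.array([442.7,-307.45,211.9])
_a=R.from_euler("zy",[-.09,np.radians(20)]).apply([1,0,0])
CA=_R.inv().apply(_a); CO=_R.inv().apply(np.array([545,-315.5,56.5])-40*_a-_p)
CO[1]=0; CA[1]=0; CA/=np.linalg.norm(CA)
E
python3 - <<'E'
from h import *
np.set_printoptions(precision=3,suppress=True)
print(CO,CA,CO-[0,0,171])
b0=np.arctan2(CA[0],CA[2]); print("cup axis ang in tool",np.degrees(b0))
# tool beta so that cup axis is down: 
best=min(np.radians(np.arange(100,160,.1)),key=lambda b:np.linalg.norm(tool(0,b).apply(CA)-[0,0,-1])); print(np.degrees(best))
s=arm.get_state();print(s["tcp_pos"],s["tool_rot"])
Rt=tool(0,best); P=np.array([579,20,149+100])-Rt.apply(CO)
plan(P,Rt,.2,off=0)
E
```

```text
[-13.377   0.    155.396] [0.65 0.   0.76] [-13.377   0.    -15.604]
cup axis ang in tool 40.52609822006956
130.49999999999827
[ 443.065 -307.848  322.173] [ 0.012  0.967 -0.039  0.253]
TCP target [690.  20. 358.] w [-0.005 -1.219 -0.086] n 11 q [-0.699  0.252  2.053  0.64   0.491  0.434] f [ 1.3 -0.3 -0.5]
[-0.0, -0.111, -0.008] [1.91, -3.15, 0.68] 0.2
[-0.0, -0.111, -0.008] [2.0, -3.14, 0.47] 0.2
[-0.0, -0.111, -0.008] [2.06, -3.12, 0.24] 0.2
[-0.0, -0.111, -0.008] [2.1, -3.1, 0.01] 0.2
[-0.0, -0.111, -0.008] [2.11, -3.09, -0.23] 0.2
[-0.0, -0.111, -0.008] [2.1, -3.07, -0.46] 0.2
[-0.0, -0.111, -0.008] [2.06, -3.05, -0.69] 0.2
[-0.0, -0.111, -0.008] [1.99, -3.04, -0.92] 0.2
[-0.0, -0.111, -0.008] [1.9, -3.02, -1.14] 0.2
[-0.0, -0.111, -0.008] [1.79, -3.01, -1.34] 0.2
[-0.0, -0.111, -0.008] [1.65, -2.99, -1.53] 0.2
```

Emit:
carry_out:
  moves: [0, -0.11, -0.008, 1.9, -3.15, 0.7, 0.2, 0, -0.11, -0.008, 2, -3.15, 0.5, 0.2, 0, -0.11, -0.008, 2.05, -3.1, 0.25, 0.2, 0, -0.11, -0.008, 2.1, -3.1, 0, 0.2, 0, -0.11, -0.008, 2.1, -3.1, -0.25, 0.2]

```text
time: 4.23
tcp_pos: [534.7, -184.2, 343.0]
tool_rot: [0.002, 0.999, -0.021, 0.031]
contact_force: [0.9, -0.2, -1.5]
grip_width: 54.4
grip_force: 29.9
```

Emit:
carry_out:
  moves: [0, -0.11, -0.008, 2.1, -3.05, -0.45, 0.2, 0, -0.11, -0.008, 2.05, -3.05, -0.7, 0.2, 0, -0.11, -0.008, 2, -3, -0.9, 0.2, 0, 0, 0, 0, 0, 0, 0.2]

```text
time: 4.57
tcp_pos: [603.6, -91.3, 360.7]
tool_rot: [-0.004, 0.991, -0.006, -0.134]
contact_force: [-0.8, -0.8, -0.9]
grip_width: 54.1
grip_force: 29.9
```

```bash
python3 - <<'E'
from h import *
Rt=tool(0,np.radians(130.5)); P=np.array([579,20,149+100])-Rt.apply(CO)
s=arm.get_state(); print(s["tcp_pos"],s["grip_width"])
plan(P,Rt,.2,off=0)
E
```

```text
[603.57043319 -91.29146646 360.7211494 ] 54.09315718799051
TCP target [690.  20. 358.] w [-0.011 -0.438 -0.008] n 4 q [-0.144  0.446  1.61  -0.03   1.352  1.449] f [-0.8 -0.8 -0.9]
[-0.003, -0.11, -0.002] [2.07, -2.81, -0.49] 0.2
[-0.003, -0.11, -0.002] [2.01, -2.8, -0.73] 0.2
[-0.003, -0.11, -0.002] [1.92, -2.8, -0.95] 0.2
[-0.003, -0.11, -0.002] [1.81, -2.79, -1.16] 0.2
```

Emit:
carry_out:
  moves: [-0.003, -0.11, -0.002, 2.05, -2.8, -0.5, 0.2, -0.003, -0.11, -0.002, 2, -2.8, -0.75, 0.2, -0.003, -0.11, -0.002, 1.9, -2.8, -0.95, 0.2, -0.003, -0.11, -0.002, 1.8, -2.8, -1.15, 0.2, 0, 0, 0, 0, 0, 0, 0.2]

```text
time: 4.98
tcp_pos: [688.8, 19.3, 355.0]
tool_rot: [0.0, 0.937, -0.0, -0.349]
contact_force: [-0.6, -0.4, -2.2]
grip_width: 54.7
grip_force: 29.9
```

```bash
cat > chk.py <<'E'
from h import *
from scipy.optimize import least_squares
np.set_printoptions(precision=3,suppress=True)
s=arm.get_state(); T=rot(s["tool_rot"]); print(s["tcp_pos"],s["tool_rot"],"pred cup origin",s["tcp_pos"]+T.apply(CO),"axis",T.apply(CA))
p=eyes.camera("scene"); cv2.imwrite("pics/s_%d.png"%(s["time"]*100),cv2.resize(p["pixels"][120:360,170:430],None,fx=2.3,fy=2.3,interpolation=cv2.INTER_CUBIC))
for l,r in (("cup",27),("dryer",20)):
    t=models.trace(l,p)
    if not t: print("no",l); continue
    c=cloud(p,cv2.erode(t[0]["pixels"].astype(np.uint8),np.ones((3,3)))>0)
    if l=="dryer": c=c[(c[:,2]>75)&(c[:,2]<140)&(np.hypot(c[:,0]-579,c[:,1]-20)<35)]
    z0=c[:,2].mean()
    def f(x):
        a=np.array([x[2],x[3],1]);a/=np.linalg.norm(a);d=c-[x[0],x[1],z0]; return np.r_[np.linalg.norm(d-np.outer(d@a,a),axis=1)-r]
    q=least_squares(f,[579,20,0,0],loss="soft_l1",f_scale=2); print(l,t[0]["score"],len(c),"z",c[:,2].min(),z0,c[:,2].max(),"centre@zmean",q.x[:2],"slope",q.x[2:],np.abs(q.fun).mean())
for l in ("cup","air_tube_top"):
    for q in models.spot_point(l,p)[:1]: print(l,q)
E
python3 chk.py; ls pics
```

```text
[688.806  19.278 354.993] [ 0.     0.937 -0.    -0.349] pred cup origin [577.093  19.288 246.149] axis [-0.005 -0.001 -1.   ]
cup 0.65 682 z 166.98710623971067 211.9094834488995 245.34289450823388 centre@zmean [572.717  14.226] slope [-0.176 -0.171] 3.923763290867177
dryer 0.55 457 z 75.14757316049895 107.61497236211807 139.97050363025198 centre@zmean [578.85   20.163] slope [-0.003  0.001] 1.1422030613994283
cup {'point': [286.1, 197.7], 'score': 0.93}
air_tube_top {'point': [291.3, 240.1], 'score': 0.97}
s_498.png
scene.png
top.png
w1.png
w2.png
```

View pics/s_498.png

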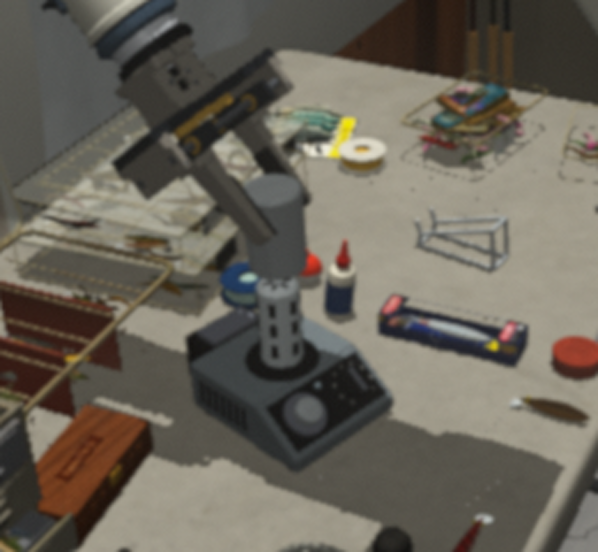

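The cup hangs above the tube in line with it. The cup's mouth is at about (277,278) and the tube top at (279,283) in the crop, so the offset is roughly 2 mm. I'll do one refinement using only the lower part of the cup, which the fingers don't cover.

```bash
cat > low.py <<'E'
from h import *
from scipy.optimize import least_squares
s=arm.get_state(); T=rot(s["tool_rot"]); o=s["tcp_pos"]+T.apply(CO); print("pred",o,s["contact_force"])
p=eyes.camera("scene"); c=cloud(p,np.ones((480,640),bool)); near=c[np.hypot(c[:,0]-o[0],c[:,1]-o[1])<36]
for lo,hi,r in ((o[2]-78,o[2]-58,27),(o[2]-78,o[2]-40,27),(80,140,20)):
    d=near[(near[:,2]>lo)&(near[:,2]<hi)]
    q=least_squares(lambda x:np.hypot(d[:,0]-x[0],d[:,1]-x[1])-r,o[:2],loss="soft_l1",f_scale=1.5); print(lo,hi,len(d),q.x,np.abs(q.fun).mean())
E
python3 low.py
```

```text
pred [575.33645049  14.04322104 248.7907113 ] [ 0.68102543 -0.37364469 -1.38674546]
170.79071129936122 190.79071129936122 204 [576.20081703  13.59856329] 1.184727290631442
170.79071129936122 208.79071129936122 376 [576.25265985  14.06611347] 1.1600035777136126
80 140 448 [578.75752848  20.1088946 ] 1.0873489970124175
```

Emit:
carry_out:
  moves: [0, 0, 0, 0.2, -0.6, -0.17, 0.2, 0, 0, 0, 0, 0, 0, 0.2, 0, 0, 0, 0, 0, 0, 0.2, 0, 0, 0, 0, 0, 0, 0.2]

```text
time: 5.62
tcp_pos: [689.1, 20.8, 358.6]
tool_rot: [0.0, 0.939, -0.002, -0.345]
contact_force: [0.1, -0.2, -1.5]
grip_width: 54.3
grip_force: 29.9
```

```bash
python3 low.py
```

```text
pred [578.421446    21.04171106 248.72743776] [ 0.08201218 -0.21949671 -1.48644037]
170.72743776338808 190.72743776338808 216 [579.40966267  20.80539377] 1.0535873535691385
170.72743776338808 208.72743776338808 387 [579.39010359  20.96636885] 1.0338750235379832
80 140 447 [578.63612413  20.04822749] 1.011253113906345
```

Emit:
carry_out:
  moves: [0, 0, 0, 1, 0.08, 1.2, 0.2, 0, 0, 0, 0.65, 0, 0.76, 0.2, 0, 0, 0, 0.65, 0, 0.76, 0.2, 0, 0, 0, 0, 0, 0, 0.2]

```text
time: 6.0
tcp_pos: [688.5, 20.1, 319.0]
tool_rot: [0.0, 0.938, -0.002, -0.347]
contact_force: [0.5, 0.2, -1.2]
grip_width: 54.0
grip_force: 29.9
```

```bash
cat > st.py <<'E'
from h import *
np.set_printoptions(precision=3,suppress=True)
s=arm.get_state(); T=rot(s["tool_rot"]); print(s["time"],s["tcp_pos"],"cup",s["tcp_pos"]+T.apply(CO),T.apply(CA),"F",s["contact_force"],s["wrist_torque"])
E
python3 st.py
```

```text
6.0 [688.458  20.068 318.989] cup [577.196  20.28  209.685] [-0.001 -0.002 -1.   ] F [ 0.457  0.189 -1.187] [ 0.049 -0.418 -0.092]
```

Emit:
carry_out:
  moves: [0, 0, 0, 0.72, 0, 0.71, 0.2, 0, 0, 0, 0.65, 0, 0.76, 0.2, 0, 0, 0, 0.65, 0, 0.76, 0.2, 0, 0, 0, 0.65, 0, 0.76, 0.2, 0, 0, 0, 0, 0, 0, 0.2]

```text
time: 6.42
tcp_pos: [689.6, 20.0, 279.7]
tool_rot: [0.0, 0.938, -0.002, -0.346]
contact_force: [-0.2, 1.2, -1.3]
grip_width: 54.4
grip_force: 29.9
```

```bash
python3 st.py
```

```text
6.4167 [689.556  20.04  279.668] cup [578.417  20.253 170.239] [ 0.    -0.002 -1.   ] F [-0.247  1.244 -1.333] [ 0.021 -0.385  0.034]
```

Emit:
carry_out:
  moves: [0, 0, 0, 0.65, 0, 0.76, 0.2, 0, 0, 0, 0.32, 0, 0.38, 0.2, 0, 0, 0, 0.13, 0, 0.15, 0.2, 0, 0, 0, 0, 0, 0, 0.2, 0, 0, 0, 0, 0, 0, 0.2]

```text
time: 6.83
tcp_pos: [690.3, 20.1, 265.6]
tool_rot: [0.0, 0.939, -0.002, -0.345]
contact_force: [-0.3, -0.2, -0.6]
grip_width: 54.4
grip_force: 29.9
```

Emit:
carry_out:
  moves: [0, 0, 0, 0.1, 0, 0.12, 0.2, 0, 0, 0, 0, 0, 0, 0.2]

```text
time: 7.0
tcp_pos: [690.2, 20.0, 264.1]
tool_rot: [0.0, 0.939, -0.002, -0.345]
contact_force: [-0.3, -0.1, 0.1]
grip_width: 54.4
grip_force: 29.9
```

```bash
python3 st.py
```

```text
7.0 [690.248  20.042 264.088] cup [579.484  20.262 154.28 ] [ 0.003 -0.002 -1.   ] F [-0.265 -0.088  0.082] [ 0.044 -0.396 -0.066]
```

Emit:
carry_out:
  moves: [0, 0, 0, 0.13, 0, 0.15, 0.2, 0, 0, 0, 0, 0, 0, 0.2, 0, 0, 0, 0.06, 0, 0.08, 0.2, 0, 0, 0, 0, 0, 0, 0.2]

```text
time: 7.33
tcp_pos: [690.2, 20.0, 261.2]
tool_rot: [0.0, 0.939, -0.002, -0.345]
contact_force: [-0.6, 0.3, 1.0]
grip_width: 54.3
grip_force: 29.9
```

Emit:
carry_out:
  moves: [0, 0, 0, 0.06, 0, 0.08, 0.2, 0, 0, 0, 0, 0, 0, 0.2]

```text
time: 7.5
tcp_pos: [690.2, 20.0, 261.0]
tool_rot: [0.0, 0.939, -0.002, -0.345]
contact_force: [0.8, -0.3, 6.7]
grip_width: 54.3
grip_force: 29.9
```

Contact came at the expected height, with 6.7 N upward force. I'll release and back off along the tool axis.

Emit:
carry_out:
  moves: [0, 0, 0, 0, 0, 0, 0.8, 0, 0, 0, 0, 0, 0, 1, 0, 0, 0, 0, 0, 0, 1, 0, 0, 0, 0, 0, 0, 1, 0, 0, 0, 0, 0, 0, 1]

```text
time: 7.92
tcp_pos: [690.0, 20.0, 259.7]
tool_rot: [0.0, 0.939, -0.002, -0.345]
contact_force: [0.4, -0.7, 0.3]
grip_width: 85.5
grip_force: 0.0
```

Emit:
carry_out:
  moves: [0, 0, 0, 0, 0, -2, 1, 0, 0, 0, 0, 0, -3.5, 1, 0, 0, 0, 0, 0, -3.5, 1, 0, 0, 0, 0, 0, -3.5, 1]

```text
time: 8.25
tcp_pos: [771.6, 19.9, 356.3]
tool_rot: [0.0, 0.938, -0.002, -0.345]
contact_force: [-0.4, -1.1, -0.5]
grip_width: 91.8
grip_force: 0.0
```

```bash
python3 - <<'E'
from h import *
p=eyes.camera("scene"); cv2.imwrite("pics/rel.png",cv2.resize(p["pixels"][150:350,200:400],None,fx=3,fy=3,interpolation=cv2.INTER_CUBIC))
c=cloud(p,np.ones((480,640),bool)); n=c[np.hypot(c[:,0]-579,c[:,1]-20)<32]
d=n[(n[:,2]>75)]; print("top",np.percentile(d[:,2],[90,98]))
from scipy.optimize import least_squares
d=n[(n[:,2]>78)&(n[:,2]<142)]; z0=110
def f(x):
    a=np.array([x[2],x[3],1]);a/=np.linalg.norm(a);e=d-[x[0],x[1],z0]; return np.linalg.norm(e-np.outer(e@a,a),axis=1)-27
print(least_squares(f,[579,20,0,0],loss="soft_l1",f_scale=1.5).x)
for q in models.spot_point("start_button_top",p)[:1]: u,v=map(int,q["point"]); print(q,world(p,[q["point"]],[p["depth"][v,u]]))
t=models.trace("dryer",p)[0]; h=cloud(p,t["pixels"])
# panel plane: yaw -17.5
y=np.radians(-17.5); ex=np.array([np.cos(y),np.sin(y)]); ey=np.array([-np.sin(y),np.cos(y)])
r=h[:,:2]-[579,20]; X=r@ex; Y=r@ey
b=(np.hypot(X+71,Y-25)<9); m=np.median(h[b],axis=0); print("btn region",m,b.sum()); 
A=np.c_[X[b],Y[b],np.ones(b.sum())]; print(np.linalg.lstsq(A,h[b][:,2],rcond=None)[0])
E
```

```text
top [150.14394601 548.70905873]
[ 5.80040912e+02  2.19327708e+01 -9.93670405e-04 -5.12023166e-03]
{'point': [306.6, 293.9], 'score': 0.66} [[523.53645309  57.30540216  52.34601857]]
btn region [515.32866732  66.05540471  48.47171252] 79
[  1.44596558   0.58206407 134.78087777]
```

View pics/rel.png

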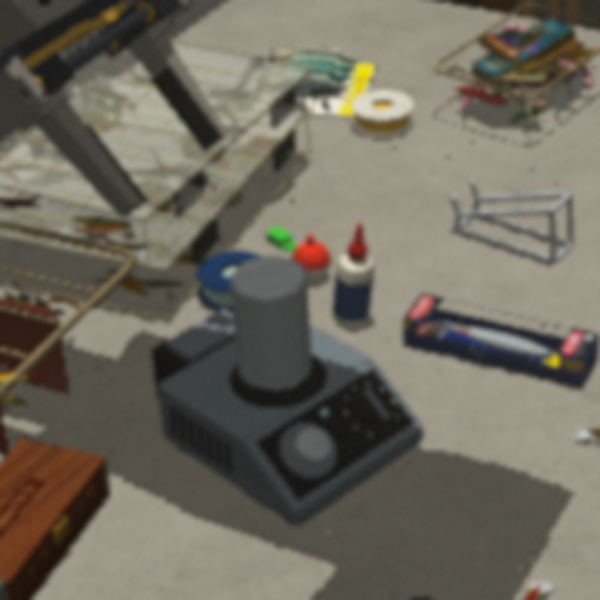

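The cup sits straight on the tube: its top is at 150 mm, its slope is near 0, and the dryer hasn't moved. In the crop the button top is at (314,443), which is (304.7,297.7) in the full picture. Now I'll plan the approach to the button.

```bash
python3 - <<'E'
from kin import *
np.set_printoptions(precision=2,suppress=True)
p=eyes.camera("scene"); d=p["depth"][292:304,298:312]; 
for uv in ((304.7,297.7),(306.8,296.5),(304.3,298.7)):
    u,v=map(round,uv); print(uv,world(p,[uv],[np.median(p["depth"][v-1:v+2,u-1:u+2])]))
k,f=fit(); q=arm.get_state()["qpos"]
for yaw,bd in ((-.3,65),(-.2,70),(0,65),(0,70)):
  qq=q
  for T in ([519,62,250],[519,62,100],[519,62,52]):
    Rt=tool(yaw,np.radians(bd)); qq,e=ik(k,T-190*Rt.apply([0,0,1]),Rt,qq); print(yaw,bd,T,qq,round(e,3))
Rt=tool(-.15,np.radians(70)); plan([519,62,250],Rt,0,off=190)
E
```

```text
(304.7, 297.7) [[520.96  70.24  52.66]]
(306.8, 296.5) [[520.03  62.99  50.81]]
(304.3, 298.7) [[520.75  72.43  51.69]]
-0.3 65 [519, 62, 250] [ 0.28 -0.03  2.1  -0.35  0.73  2.38] 0.0
-0.3 65 [519, 62, 100] [ 0.28  0.22  2.24 -0.68  0.38  2.75] 0.0
-0.3 65 [519, 62, 52] [ 0.28  0.33  2.27 -0.93  0.29  3.02] 0.005
-0.2 70 [519, 62, 250] [ 0.22 -0.01  2.05 -0.2   0.79  2.1 ] 0.0
-0.2 70 [519, 62, 100] [ 0.22  0.22  2.2  -0.35  0.42  2.28] 0.0
-0.2 70 [519, 62, 52] [ 0.22  0.32  2.23 -0.48  0.3   2.43] 0.0
0 65 [519, 62, 250] [ 0.17 -0.06  2.13 -0.12  0.65  1.82] 0.0
0 65 [519, 62, 100] [ 0.17  0.2   2.28 -0.3   0.24  2.01] 0.0
0 65 [519, 62, 52] [ 0.17  0.31  2.3  -0.65  0.12  2.37] 0.0
0 70 [519, 62, 250] [ 0.16 -0.02  2.06 -0.08  0.76  1.77] 0.0
0 70 [519, 62, 100] [ 0.16  0.21  2.21 -0.15  0.37  1.85] 0.0
0 70 [519, 62, 52] [ 0.16  0.32  2.24 -0.22  0.25  1.93] 0.0
TCP target [455.  72. 429.] w [0.03 1.05 0.15] n 9 q [0.02 0.83 1.01 0.02 2.   1.6 ] f [-0.  -0.6 -1.1]
[0.003, 0.117, 0.017] [-3.21, -0.56, 1.65] 0
[0.003, 0.117, 0.017] [-3.39, -0.5, 1.27] 0
[0.003, 0.117, 0.017] [-3.52, -0.44, 0.87] 0
[0.003, 0.117, 0.017] [-3.61, -0.38, 0.45] 0
[0.003, 0.117, 0.017] [-3.64, -0.32, 0.03] 0
[0.003, 0.117, 0.017] [-3.62, -0.26, -0.4] 0
[0.003, 0.117, 0.017] [-3.56, -0.2, -0.81] 0
[0.003, 0.117, 0.017] [-3.44, -0.14, -1.22] 0
[0.003, 0.117, 0.017] [-3.28, -0.09, -1.62] 0
```

Emit:
carry_out:
  moves: [0, 0.117, 0.017, -3.2, -0.55, 1.6, 0, 0, 0.117, 0.017, -3.4, -0.5, 1.2, 0, 0, 0.117, 0.017, -3.5, -0.45, 0.85, 0, 0, 0.117, 0.017, -3.6, -0.4, 0.4, 0, 0, 0.117, 0.017, -3.6, -0.3, 0, 0]

```text
time: 8.87
tcp_pos: [593.7, 48.5, 395.8]
tool_rot: [0.015, 0.997, -0.042, -0.058]
contact_force: [0.4, 0.5, 0.4]
grip_width: 60.6
grip_force: 0.0
```

Emit:
carry_out:
  moves: [0, 0.117, 0.017, -3.6, -0.25, -0.4, 0, 0, 0.117, 0.017, -3.55, -0.2, -0.8, 0, 0, 0.117, 0.017, -3.4, -0.15, -1.2, 0, 0, 0.117, 0.017, -3.3, -0.1, -1.6, 0, 0, 0, 0, 0, 0, 0, 0]

```text
time: 9.28
tcp_pos: [448.3, 71.1, 427.1]
tool_rot: [0.027, 0.982, -0.07, 0.174]
contact_force: [-1.2, -0.9, -0.8]
grip_width: 27.2
grip_force: 0.0
```

```bash
cat > btn.py <<'E'
from h import *
np.set_printoptions(precision=2,suppress=True)
s=arm.get_state(); T=rot(s["tool_rot"]); print(s["time"],"tip",s["tcp_pos"]+T.apply([0,0,190]),"z",T.apply([0,0,1]),"F",s["contact_force"],s["grip_width"])
p=eyes.camera("wrist"); cv2.imwrite("pics/wb_%d.png"%(s["time"]*100),p["pixels"])
K=p["K"]; f=K[0][0]
def ray(uv):
    x,y=uv[0]-K[0][2],uv[1]-K[1][2]; r=np.hypot(x,y); th=r/f
    return rot(p["attitude"]).apply([np.sin(th)*x/r,-np.sin(th)*y/r,-np.cos(th)])
for q in models.spot_point("start_button_top",p)[:2]:
    d=ray(q["point"]); o=np.array(p["origin"]); print(q,"at z=52:",o+d*(52-o[2])/d[2])
E
python3 btn.py; python3 - <<'E'
import sys; sys.path.insert(0,".")
from h import *
plan([516,66,90],tool(-.15,np.radians(70)),0,off=190)
E
```

```text
9.2833 tip [512.63  56.47 248.92] z [ 0.34 -0.08 -0.94] F [-1.15 -0.94 -0.77] 27.188173011808434
{'point': [301.4, 279.9], 'score': 0.97} at z=52: [518.71  67.    52.  ]
TCP target [452.  76. 269.] w [ 0.025 -0.002  0.013] n 5 q [ 0.206 -0.016  2.054 -0.203  0.791  2.037] f [1.1 0.3 0.2]
[0.005, -0.0, 0.003] [-1.16, -0.16, 2.98] 0
[0.005, -0.0, 0.003] [-1.15, -0.15, 2.98] 0
[0.005, -0.0, 0.003] [-1.15, -0.13, 2.98] 0
[0.005, -0.0, 0.003] [-1.15, -0.11, 2.98] 0
[0.005, -0.0, 0.003] [-1.15, -0.09, 2.98] 0
```

Emit:
carry_out:
  moves: [0.005, 0, 0.003, -1.2, -0.2, 3, 0, 0.005, 0, 0.003, -1.2, -0.2, 3, 0, 0.005, 0, 0.003, -1.2, -0.15, 3, 0, 0.005, 0, 0.003, -1.2, -0.15, 3, 0, 0.005, 0, 0.003, -1.2, -0.1, 3, 0]

```text
time: 9.8
tcp_pos: [453.8, 77.4, 265.2]
tool_rot: [0.013, 0.982, -0.076, 0.174]
contact_force: [0.6, -0.3, -0.5]
grip_width: 0.5
grip_force: 0.0
```

Emit:
carry_out:
  moves: [0, 0, 0, 0, 0, 0, 0, 0, 0, 0, 0, 0, 0, 0, 0, 0, 0, 0, 0, 0, 0]

```text
time: 10.05
tcp_pos: [454.3, 77.5, 268.1]
tool_rot: [0.013, 0.982, -0.075, 0.175]
contact_force: [0.1, 0.7, -0.2]
grip_width: 0.3
grip_force: 0.0
```

```bash
python3 btn.py
```

```text
10.05 tip [519.16  67.57  89.83] z [ 0.34 -0.05 -0.94] F [ 0.05  0.66 -0.23] 0.32297010438992574
```

Emit:
carry_out:
  moves: [0, 0, 0, -1.06, 0, 1.33, 0, 0, 0, 0, -1.06, 0, 1.33, 0, 0, 0, 0, 0, 0, 0, 0, 0, 0, 0, 0, 0, 0, 0]

```text
time: 10.48
tcp_pos: [442.9, 79.3, 236.3]
tool_rot: [0.013, 0.982, -0.075, 0.175]
contact_force: [0.2, -0.4, -0.4]
grip_width: 0.7
grip_force: 0.0
```

```bash
python3 btn.py
```

```text
10.4833 tip [507.99  69.43  58.07] z [ 0.34 -0.05 -0.94] F [ 0.17 -0.45 -0.44] 0.6978947584405438
{'point': [316.3, 263.6], 'score': 0.84} at z=52: [519.98  68.26  52.  ]
```

Emit:
carry_out:
  moves: [0, 0, 0, 0.12, 0.05, 0.48, 0, 0, 0, 0, 0, 0, 0, 0, 0, 0, 0, 0.05, 0.02, 0.19, 0, 0, 0, 0, 0, 0, 0, 0]

```text
time: 10.92
tcp_pos: [446.7, 77.9, 229.7]
tool_rot: [0.013, 0.982, -0.075, 0.175]
contact_force: [-0.1, -0.6, 0.3]
grip_width: 0.4
grip_force: 0.0
```

Emit:
carry_out:
  moves: [0, 0, 0, 0.05, 0.02, 0.19, 0, 0, 0, 0, 0, 0, 0, 0]

```text
time: 11.08
tcp_pos: [447.6, 77.5, 227.9]
tool_rot: [0.013, 0.982, -0.075, 0.175]
contact_force: [0.1, 0.2, 2.3]
grip_width: 0.3
grip_force: 0.9
```

View pics/wb_1048.png

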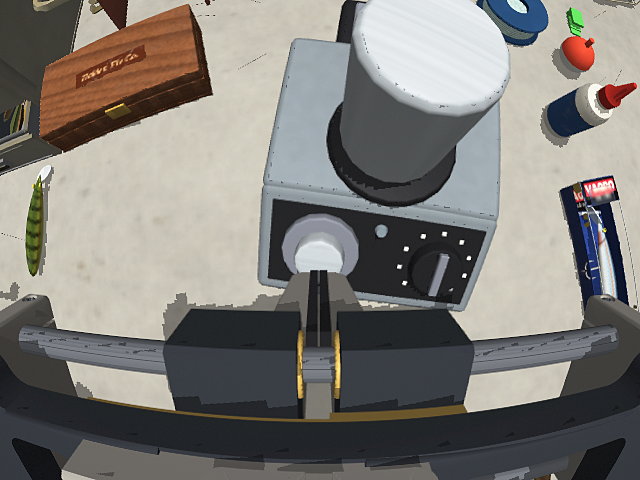

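The wrist view shows the shut fingertips at (318,275), just in front of the white button at (318,258), and contact began at 2.3 N. I'll keep pressing in small steps.

Emit:
carry_out:
  moves: [0, 0, 0, 0.05, 0.02, 0.19, 0, 0, 0, 0, 0, 0, 0, 0]

```text
time: 11.25
tcp_pos: [448.6, 77.2, 226.3]
tool_rot: [0.013, 0.982, -0.075, 0.175]
contact_force: [-1.3, 0.7, 4.0]
grip_width: 0.5
grip_force: 1.5
```

Emit:
carry_out:
  moves: [0, 0, 0, 0.04, 0.01, 0.15, 0, 0, 0, 0, 0, 0, 0, 0]

```text
time: 11.42
tcp_pos: [449.5, 77.0, 225.1]
tool_rot: [0.013, 0.982, -0.075, 0.175]
contact_force: [-0.2, 0.1, 4.6]
grip_width: 0.4
grip_force: 1.9
```

Emit:
carry_out:
  moves: [0, 0, 0, 0.02, 0.01, 0.1, 0, 0, 0, 0, 0, 0, 0, 0]

```text
time: 11.58
tcp_pos: [450.0, 76.8, 224.3]
tool_rot: [0.013, 0.982, -0.075, 0.175]
contact_force: [-1.0, 0.2, 5.1]
grip_width: 0.8
grip_force: 2.2
```

Emit:
carry_out:
  moves: [0, 0, 0, 0.02, 0.01, 0.1, 0, 0, 0, 0, 0, 0, 0, 0]

```text
time: 11.75
tcp_pos: [450.5, 76.6, 223.5]
tool_rot: [0.013, 0.982, -0.075, 0.175]
contact_force: [-2.3, -0.2, 7.8]
grip_width: 0.6
grip_force: 3.8
```

Emit:
carry_out:
  moves: [0, 0, 0, 0.02, 0.01, 0.1, 0, 0, 0, 0, 0, 0, 0, 0]

```text
time: 11.92
tcp_pos: [450.8, 76.5, 223.0]
tool_rot: [0.013, 0.982, -0.075, 0.175]
contact_force: [-9.5, 2.3, 20.4]
grip_width: 0.3
grip_force: 10.8
```

The hard stop is reached at about 22 N, under the 35 N limit. Retract along the button axis.

Emit:
carry_out:
  moves: [0, 0, 0, -0.1, -0.03, -0.4, 0, 0, 0, 0, -0.2, -0.07, -0.8, 0, 0, 0, 0, -0.4, -0.1, -1.5, 0, 0, 0, 0, -0.4, 0, -3, 0, 0, 0, 0, -0.4, 0, -3.5, 0]

```text
time: 12.33
tcp_pos: [404.6, 85.3, 303.2]
tool_rot: [0.013, 0.982, -0.075, 0.173]
contact_force: [0.1, -0.3, 0.2]
grip_width: 0.8
grip_force: 0.0
```

Emit:
carry_out:
  moves: [0, 0, 0, 0, 0, -3.5, 0, 0, 0, 0, 0, 0, -3.5, 0, 0, 0, 0, 0, 0, 0, 0, 0, 0, 0, 0, 0, 0, 0]

```text
time: 12.67
tcp_pos: [381.7, 89.2, 371.1]
tool_rot: [0.012, 0.981, -0.075, 0.177]
contact_force: [-0.1, 0.0, -0.1]
grip_width: 0.4
grip_force: 0.0
```

```bash
python3 - <<'E'
from h import *
p=eyes.camera("wrist"); s=arm.get_state(); print(s["time"],s["contact_force"]); cv2.imwrite("pics/end.png",p["pixels"])
p=eyes.camera("scene"); c=cloud(p,np.ones((480,640),bool)); n=c[np.hypot(c[:,0]-579,c[:,1]-20)<32]; d=n[(n[:,2]>78)&(n[:,2]<142)]
from scipy.optimize import least_squares
print(least_squares(lambda x:np.hypot(d[:,0]-x[0],d[:,1]-x[1])-27,[579,20],loss="soft_l1",f_scale=1.5).x)
h=cloud(p,models.trace("dryer",p)[0]["pixels"]); h=h[(h[:,2]>50)&(h[:,2]<64)]; print(cv2.minAreaRect(h[:,:2].astype(np.float32)))
E
```

```text
12.7167 [-0.05656525 -0.11991846 -0.47335331]
[580.00754549  21.90858837]
((590.355712890625, 18.363380432128906), (131.69378662109375, 173.02565002441406), 74.0500259399414)
```

View pics/end.png

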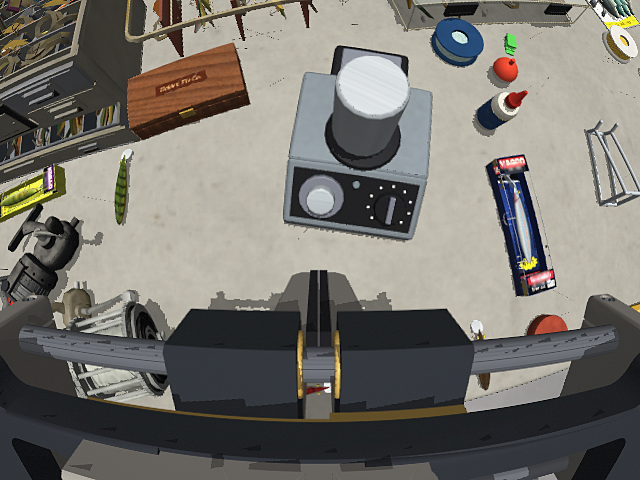

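The final view shows the cup seated on the tube at (370,95), the button back up at (320,195), and everything else in place. Handing in.

```bash
python3 -c "
from rig import arm
print(arm.hand_in())"
```

```text
the job is handed in; nothing more can be done
None
```

Job handed in at about 13 s: the cup hangs straight and fully down on the air tube, and the button was then pressed to its stop (peak about 22 N) and sprang back up. In the last pictures the dryer and the other things were where they started.

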